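# Hold a culture dish against the sprung stop of a clamping stage

### The arm

A 6-joint arm with a two-finger parallel gripper is mounted at the origin on a cart in front of the work surface, level with it; the furniture and walls round the work are solid. World frame = base frame: x ahead of the robot, y to its left, z up, the work surface at z = 0. Lengths are in mm, angles in rad, forces in N, time in s.
With the tool pointing down it reaches from about 275 to 1000 mm from the base axis. Payload 8.4 kg.
Tool frame: the origin (TCP) lies between the finger pads; the fingertips stand 8 mm ahead of it and the grasp point (between the pads) lies 11 mm behind it (tcp_to_tips is the distance from the TCP to the fingertips, in mm); z points along the fingers, y is the line along which they close (so a half turn about z gives the same grasp; the last joint's range is limited). The gripper opens to 85 mm and grips with 20 to 120 N. Pads are 22 mm wide; open, the fingers measure 114 mm over their backs; the gripper's body (76 mm by 85 mm) begins 54 mm behind the grasp point. The pads swing forward as they close: fully open they stand 13 mm farther back than shut.
Start: joints at [1.3, 0.353, 1.633, -0, 1.155, -0.002], TCP at [165.983, 602.559, 239.281] pointing down, gripper open.
Joint ranges: [-2.63, 2.63], [-0.92, 2.1], [0.06, 2.66], [-1.3, 4.44], [0, 2.69], [-3.02, 3.02]. Speed limits (rad/s): [2.22, 2.22, 2.79, 3.14, 3.14, 3.14].

### API

Orientations are given as [roll, pitch, yaw] about the fixed x, y, z axes, in that order (R = Rz(yaw) Ry(pitch) Rx(roll)).
In Python, from rig import * gives the robot as it stands.
- The arm moves only by the tool step_arm, never from a script. Its argument "motion" is a list of rows, each an object with "claw": the finger opening in mm, from 0 to 85.4; "delta_pos": the shift along the tool's x, y, z in mm, a list of three; "turn": the turn about the tool's z in rad. In form: [{"claw": claw, "delta_pos": [dx, dy, dz], "turn": turn}, ...]. A call has 1 to 8 rows; each row shifts and turns the commanded pose from where the row before left it, along the tool's axes as they then stand; what a row does not reach is not made up. A row lasts 1/12 s, in which the tool goes at most 41.7 mm and 7.16 degrees, less where a joint would pass 70% of its speed; a pose out of reach is approached as far as the arm can. A call is refused whole if a number of a shift passes 41.7 or a number of a turn 0.125, either way. A call with a gripper value outside its range is refused whole. The fingers move at their own pace and stop on an object; "force" is the grip in N (left out, the last holds). Time passes only in rows, so rows that do not move let the fingers close. It gives the time, the measured TCP pose, the force, the opening and the grip force at its end, in the units of the state.
- sense(): the state, without advancing time (a new reading comes with each control period).
- grab_frame(name): name is "side" or "top" or "wrist"; returns a dict with "img" (384x512x3 uint8, red, green, blue), "vertical_fov" (degrees; the focal length in pixels is half the picture's height over the tangent of half this angle, whatever the lens; pixels are square), "cx", "cy" (the principal point, pixels), "D" ([k1, k2, p1, p2, k3] as OpenCV has them; the pictures are not rectified), "R" (3x3) and "t" (3): a world point X has camera coordinates R X + t. Camera axes: x right, y down, z forward; pixel columns grow to the right and rows downward; lengths in mm; the calibration is good to about 2 mm. A picture is of the moment at which its call begins. There is no depth.
- sign_off(): hands the job in; it is judged then, once.
The state is a dict: "clock": time; "qpos": joint angles; "qvel": joint speeds; "joint_efforts": joint torques, N m; "eef_pos": TCP position; "tcp_rot": TCP orientation; "contact_force": force on the tool from outside, world axes, zero at the start; "wrist_torque": the same for the moment, N m; "opening": opening from 0.0 (shut) to 1.0 (fully open); "grasp_force": force on a finger pad.
Only numpy, scipy, OpenCV 4.12 (cv2) and the standard library are available. Lean on these libraries where they do the work, as an engineer would, in place of code of your own. Each camera call takes 0.05 s, during which the arm holds its last target. There are 200 camera calls.

### The job

Lay the culture dish with the pink medium flat on the aluminium clamping stage in front of the blue V stop, then press it squarely into the V, against its spring, until the black pointer stands in the green zone of the scale. Finish while still holding it pressed there, steadily and flat on the plate, so that a colleague can fasten it; never drive the stop to the end of its travel, and leave the two cream dishes, the timer and the amber bottle where they are.

Things in the scene. Friction and masses are not known exactly. Their poses are not given: they have to be found in the camera images.
- pink_dish: Round lidded culture dish with pink medium, looks 56 mm across; the solid that fingers and stop meet is a cylinder 53 mm across and 15 mm tall, 15 to 32 g. Origin: centre of its underside, z up. It stands on the bench in one of three places to the right of the stage, the cream dishes in the others.
- stage: Clamping stage, fixed to the bench: bare aluminium plate 140 (x) x 90 (y) x 10 mm with a blue sprung V stop, grey housing (x 58 to 70 mm, 22 mm tall) and scale strip. Origin: centre of the plate's underside; its top is 10 mm above. x points along the plate from the free end near the robot to the stop: the direction to press; y left, z up. Nothing stands on the plate for x below 9 mm.
- seat (a point): Point fixed on the stage, on the plate's top at x = -6.6 mm, y = 0 of the stage: where the centre of the dish's underside is when it just touches both cheeks of the V with the stop at rest. From there dish and stop move together along the stage's x.
- scale (a point): Middle of the green zone on the scale strip at the stage's left edge (strip x 31 to 59 mm, y 30 to 42 mm, 6.5 mm tall; white, green, red from the robot's side). The thin black pointer on the stop moves over it.
- stop (a joint): Travel of the sprung V stop towards the housing, m: 0 at rest, 0.020 at its end stop. It pushes back with a spring of 700 N/m (0.7 N per mm) and returns by itself. White zone 0 to 0.006, green zone 0.006 to 0.014 (4.2 to 9.8 N), red zone above 0.014.
- stop_apex (a point): Innermost point of the V, on its centre line, 7.5 mm above the plate's top; moves with the stop; at x = 24 mm, y = 0 of the stage at rest. The V opens to the stage's -x with a full angle of 120 degrees, is 56 mm wide and stands 1 to 15 mm above the plate. A dish seated in it has its centre 30.6 mm in front of this point.
- cream_dish_a: Culture dish with cream medium, same size as the pink one; to be left alone. Origin: centre of its underside.
- cream_dish_b: Second culture dish with cream medium, same size; to be left alone. Origin: centre of its underside.
- timer: White bench timer lying on its back, 68 x 62 x 19 mm, behind the dishes; to be left alone. Origin: centre of its underside.
- amber_bottle: Amber reagent bottle with black cap, 44 mm across, 88 mm tall, behind the work; to be left alone. Origin: centre of its underside.
- analyser_corner (a point): Front left upper corner of the casing of the big fixed analyser to the right of the work, only an obstacle: from here it reaches 0.4 m to the right and back to the wall, with black posts up to 50 mm further left from 60 mm behind this point, about 0.45 m tall. Keep hand and wrist in front of it when coming from the right.

How it is judged:
By the outcome, as a careful person would: the job done as asked, in the order asked, and still so for the second after the job is handed in, while the arm keeps its last pose, push and grip.
It also fails if it takes over 48 s, if anything falls off the work surface, if the arm or the gripper's body presses on something with over 40 N, if the wrist force passes 120 N, or if a joint passes its speed limit or range.

## Working session

There is one attempt and no reset: what is moved stays moved. The work goes in short steps, Python scripts to look and compute and a tool call to move; the robot and the scene stay as the last step left them, time stands still between calls to the robot, and variables do not carry over. Pictures are saved under pics/ and viewed, at most 10 in all, crops included, and the job is handed in when it is done.

Besides the shell and the picture viewer there is one more tool, called after ">>>" in YAML: its name, and indented under it one key for each argument. step_arm: Moves the arm, as the interface text tells. Its arguments: {"type":"object","properties":{"motion":{"type":"array","items":{"type":"object","properties":{"claw":{"type":"number"},"delta_pos":{"type":"array","items":{"type":"number"}},"turn":{"type":"number"}}}},"force":{"type":"number"}},"required":["motion"]}

```bash
mkdir -p pics; cat > h.py <<'E'
from rig import *
import numpy as np, cv2
def K(f):
    h=f["img"].shape[0]; fl=h/2/np.tan(np.radians(f["vertical_fov"])/2)
    return np.array([[fl,0,f["cx"]],[0,fl,f["cy"]],[0,0,1.]])
def ray(f,uv,z):
    p=cv2.undistortPoints(np.array(uv,float).reshape(-1,1,2),K(f),np.array(f["D"],float)).reshape(-1,2)
    R=np.array(f["R"]);t=np.array(f["t"]);c=-R.T@t
    d=np.c_[p,np.ones(len(p))]@R
    return c+d*((z-c[2])/d[:,2])[:,None]
def proj(f,X):
    return cv2.projectPoints(np.array(X,float).reshape(-1,1,3),cv2.Rodrigues(np.array(f["R"]))[0],np.array(f["t"],float),K(f),np.array(f["D"],float))[0].reshape(-1,2)
def save(f,n): cv2.imwrite("pics/"+n,cv2.cvtColor(f["img"],cv2.COLOR_RGB2BGR))
E
python3 - <<'E'
from h import *
s=sense();print(s)
a=[]
for n in("top","side"):
    f=grab_frame(n);a.append(f["img"]);np.save(n+"0.npy",f,allow_pickle=True)
    print(n,-np.array(f["R"]).T@np.array(f["t"]),f["vertical_fov"])
save({"img":a[0]},"top0.png");save({"img":a[1]},"side0.png")
E
```

```text
{'clock': 0.0, 'qpos': array([ 1.29960427e+00,  3.53607155e-01,  1.63415184e+00, -1.56438734e-05,
        1.15518557e+00, -2.39369391e-03]), 'qvel': array([-0.00089342, -0.00051044,  0.0008706 ,  0.00099024,  0.0007352 ,
        0.00139769]), 'joint_efforts': array([-4.41734264e-04, -6.05259919e+01, -3.42072093e+01, -1.92462112e-04,
        9.37500241e-03,  3.32931097e-05]), 'eef_pos': array([165.85855383, 602.10519136, 238.57969588]), 'tcp_rot': array([-3.14024071e+00,  1.10674554e-05,  2.87280063e+00]), 'contact_force': array([-0.113486  , -0.79252236, -0.44830629]), 'wrist_torque': array([-0.01145092, -0.00688673, -0.00605449]), 'grasp_force': 0.0, 'opening': 0.9999116697700533}
top [ 417.73836461  241.39364143 1354.51216333] 46.074188401400775
side [ 410.06146547 -440.90313239  763.62203419] 47.41906054965414
```

View pics/top0.png

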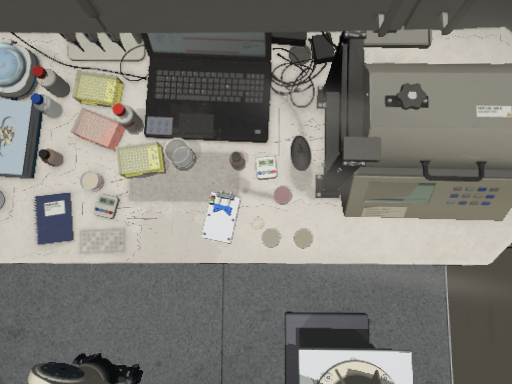

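View pics/side0.png

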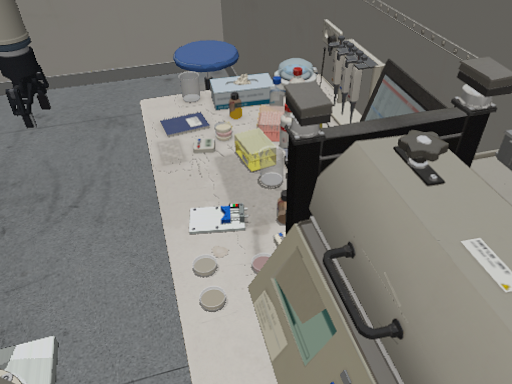

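Top view: the pink dish is at about (282,195), the creams at (271,238) and (303,238), and the stage at about (221,217) with its blue V at (222,208). The bottle is at (237,160) and the timer at (266,167). In the side view the pink dish is at about (262,265) and the stage at (218,219).

```bash
python3 - <<'E'
from h import *
f=np.load("top0.npy",allow_pickle=True).item();g=np.load("side0.npy",allow_pickle=True).item()
def blobs(f,lo,hi,z,amin,roi,name):
    hsv=cv2.cvtColor(f["img"],cv2.COLOR_RGB2HSV);m=cv2.inRange(hsv,lo,hi)
    M=np.zeros_like(m);x0,y0,x1,y1=roi;M[y0:y1,x0:x1]=m[y0:y1,x0:x1]
    n,l,st,c=cv2.connectedComponentsWithStats(M)
    for i in range(1,n):
        if st[i,4]>=amin: print(name,c[i].round(1),st[i],ray(f,c[i],z).round(1))
hsv=cv2.cvtColor(f["img"],cv2.COLOR_RGB2HSV)
print(hsv[195,282],hsv[238,271],hsv[209,222],hsv[225,218],hsv[205,250])
for n,F,roi in(("top",f,(195,150,320,260)),("side",g,(180,190,290,320))):
    blobs(F,(150,30,80),(180,255,255),14,20,roi,n+" pink") ; blobs(F,(0,30,80),(8,255,255),14,20,roi,n+" pink2")
    blobs(F,(100,120,60),(125,255,255),25,10,roi,n+" blue")
    blobs(F,(45,80,60),(85,255,255),16.5,2,roi,n+" green")
    blobs(F,(0,0,225),(180,40,255),10,60,roi,n+" white")
a=f["img"][140:260,190:350];b=g["img"][180:320,170:330]
im=np.vstack([cv2.resize(a,None,fx=2.8,fy=2.3)[:290],cv2.resize(b,None,fx=2.8,fy=2.2)])
b=cv2.resize(f["img"][150:255,195:325],None,fx=6,fy=5.7,interpolation=cv2.INTER_CUBIC);save({"img":b},"crop.png")
E
```

```text
[  4  54 162] [ 22  35 170] [109 108 166] [ 90   2 223] [ 21  20 214]
top pink2 [281.9 194.4] [274 187  17  16 214] [[596.8 206.5  14. ]]
top blue [221.9 208.2] [213 204  18  11  98] [[554.1 384.7  25. ]]
top green [212.1 199.7] [211 199   3   3   7] [[580.3 415.3  16.5]]
side pink2 [259.4 262.6] [253 257  16  15 135] [[588.2 203.9  14. ]]
side blue [225.7 213.8] [221 205  10  18 128] [[551. 377.  25.]]
side green [233.5 205. ] [233 204   2   3   6] [[579.9 413.8  16.5]]
side green [285.7 300.9] [282 294   8  16  22] [[609.7  84.3  16.5]]
```

View pics/crop.png

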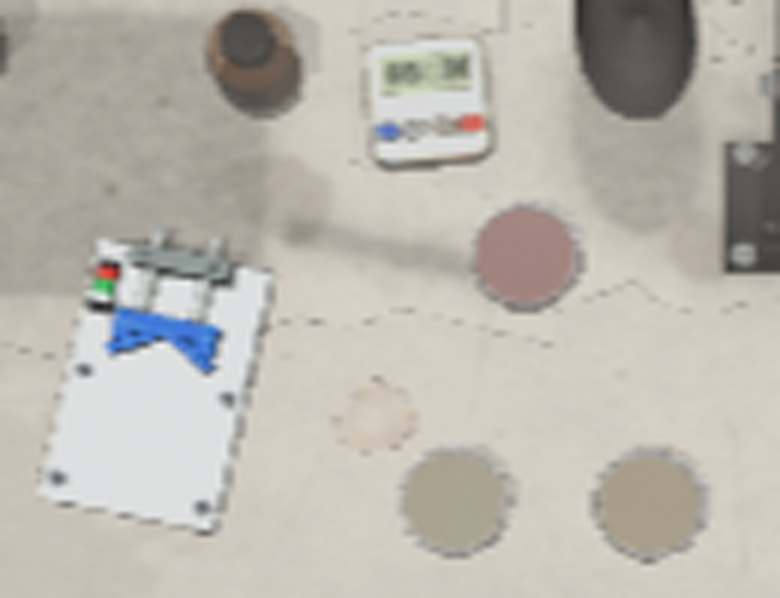

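>>> step_arm:
  motion:
    - {"claw":85,"delta_pos":[-29,-15,0],"turn":-0.007}
    - {"claw":85,"delta_pos":[-29,-15,0],"turn":-0.007}
    - {"claw":85,"delta_pos":[-29,-15,0],"turn":-0.007}
    - {"claw":85,"delta_pos":[-29,-15,0],"turn":-0.007}
    - {"claw":85,"delta_pos":[-29,-15,0],"turn":-0.007}
    - {"claw":85,"delta_pos":[-29,-15,0],"turn":-0.007}
    - {"claw":85,"delta_pos":[-29,-15,0],"turn":-0.007}
    - {"claw":85,"delta_pos":[-29,-15,0],"turn":-0.007}

```text
clock: 0.77
eef_pos: [362.9, 428.6, 239.0]
tcp_rot: [-3.141, -0.0, 2.929]
contact_force: [0.6, 0.6, 0.4]
opening: 0.996
grasp_force: 0.0
```

```bash
cat >> h.py <<'E'
def rot(s):
    from scipy.spatial.transform import Rotation as Ro
    return Ro.from_euler("xyz",s["tcp_rot"]).as_matrix()
def delta(s,X): return (rot(s).T@(np.array(X)-s["eef_pos"])).round(1)
E
python3 - <<'E'
from h import *
f=np.load("top0.npy",allow_pickle=True).item();g=np.load("side0.npy",allow_pickle=True).item()
C=np.array([[40,493],[214,530],[272,272],[98,240]])/[6,5.7]+[195,150]-[.4,.4]
P=ray(f,C,10);print(P.round(1))
print([np.linalg.norm(P[i]-P[(i+1)%4]).round(1) for i in range(4)],P.mean(0).round(1))
d=P[2]+P[3]-P[0]-P[1];e=P[0]+P[3]-P[1]-P[2]
print(np.arctan2(d[1],d[0]),np.arctan2(-e[0],e[1]))
# side stage: bright low-sat blob
for F,roi in((f,(195,190,245,245)),(g,(183,198,250,238))):
    h=cv2.cvtColor(F["img"],cv2.COLOR_RGB2HSV);m=cv2.inRange(h,(0,0,190),(180,12,255));M=0*m
    x0,y0,x1,y1=roi;M[y0:y1,x0:x1]=m[y0:y1,x0:x1]
    c=max(cv2.findContours(M,0,2)[0],key=cv2.contourArea);b=cv2.boxPoints(cv2.minAreaRect(c));Q=ray(F,b,10);print(Q.round(1),Q.mean(0).round(1))
s=sense();print(s["clock"],s["eef_pos"],s["tcp_rot"],delta(s,[597,206,200]))
E
```

```text
[[472.  446.8  10. ]
 [453.  360.1  10. ]
 [588.4 332.6  10. ]
 [605.5 420.2  10. ]]
[np.float64(88.8), np.float64(138.2), np.float64(89.3), np.float64(136.1)] [529.7 389.9  10. ]
-0.19839896501451892 -0.20393819626873966
[[470.2 448.7  10. ]
 [607.1 420.9  10. ]
 [587.3 331.8  10. ]
 [451.1 360.7  10. ]] [528.9 390.5  10. ]
[[463.3 449.4  10. ]
 [605.5 420.7  10. ]
 [585.9 329.8  10. ]
 [452.4 357.5  10. ]] [526.8 389.4  10. ]
0.7667 [362.85534939 428.64019532 239.03964942] [-3.14113612e+00 -2.64372129e-04  2.92923861e+00] [-275.8 -168.3   39. ]
```

>>> step_arm:
  motion:
    - {"claw":85,"delta_pos":[-33,-20,5],"turn":-0.011}
    - {"claw":85,"delta_pos":[-33,-20,5]}
    - {"claw":85,"delta_pos":[-33,-20,5]}
    - {"claw":85,"delta_pos":[-33,-20,5]}
    - {"claw":85,"delta_pos":[-33,-20,5]}
    - {"claw":85,"delta_pos":[-33,-21,5]}
    - {"claw":85,"delta_pos":[-33,-21,5]}
    - {"claw":85,"delta_pos":[-33,-21,5]}

```text
schema error: expected keys claw, delta_pos, turn
```

>>> step_arm:
  motion:
    - {"claw":85,"delta_pos":[0,0,0]}
    - {"claw":85,"delta_pos":[0,0,0]}

```text
schema error: expected keys claw, delta_pos, turn
```

```bash
python3 - <<'E'
from h import *
f=grab_frame("wrist");save(f,"w1.png");np.save("w1.npy",f,allow_pickle=True)
h=cv2.cvtColor(f["img"],cv2.COLOR_RGB2HSV);m=cv2.inRange(h,(0,40,80),(9,255,255))|cv2.inRange(h,(160,40,80),(180,255,255))
m=cv2.morphologyEx(m,cv2.MORPH_OPEN,np.ones((5,5)))
for c in cv2.findContours(m,0,2)[0]:
    if cv2.contourArea(c)>300:
        (x,y),r=cv2.minEnclosingCircle(c);P=ray(f,c.reshape(-1,2),14);print((x,y,r),cv2.contourArea(c),cv2.minEnclosingCircle(P[:,:2].astype(np.float32)))
s=sense();print(s["eef_pos"],s["tcp_rot"],-np.array(f["R"]).T@np.array(f["t"]))
E
```

```text
[366.54821014 425.55576059 239.08406079] [-3.13969787e+00  2.40582130e-03  2.92887058e+00] [285.41345369 445.94970449 373.78698577]
```

View pics/w1.png

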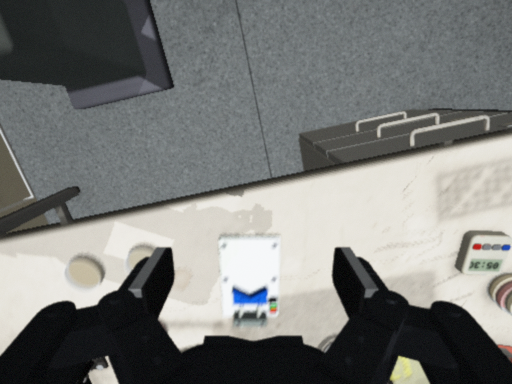

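The rows were refused because the turn key was missing. The picture taken on the way shows the stage plate at (250,265), its blue V at (250,296) and the cream dishes at (85,270) and (142,255). The pink dish is not in view.

>>> step_arm:
  motion:
    - {"claw":85,"delta_pos":[-33,-20,5],"turn":-0.011}
    - {"claw":85,"delta_pos":[-33,-20,5],"turn":0}
    - {"claw":85,"delta_pos":[-33,-20,5],"turn":0}
    - {"claw":85,"delta_pos":[-33,-20,5],"turn":0}
    - {"claw":85,"delta_pos":[-33,-20,5],"turn":0}
    - {"claw":85,"delta_pos":[-33,-21,5],"turn":0}
    - {"claw":85,"delta_pos":[-33,-21,5],"turn":0}
    - {"claw":85,"delta_pos":[-33,-21,5],"turn":0}

```text
clock: 1.48
eef_pos: [588.7, 215.5, 198.7]
tcp_rot: [-3.141, -0.0, 2.94]
contact_force: [0.6, 0.3, -0.4]
opening: 0.995
grasp_force: 0.0
```

>>> step_arm:
  motion:
    - {"claw":85,"delta_pos":[0,0,0],"turn":0}
    - {"claw":85,"delta_pos":[0,0,0],"turn":0}

```text
clock: 1.65
eef_pos: [588.5, 215.4, 198.3]
tcp_rot: [-3.141, -0.001, 2.937]
contact_force: [-0.3, -0.3, -0.5]
opening: 0.995
grasp_force: 0.0
```

```bash
python3 - <<'E'
from h import *
f=grab_frame("wrist");save(f,"w2.png");np.save("w2.npy",f,allow_pickle=True)
h=cv2.cvtColor(f["img"],cv2.COLOR_RGB2HSV);m=cv2.inRange(h,(0,40,80),(9,255,255))|cv2.inRange(h,(160,40,80),(180,255,255))
m=cv2.morphologyEx(m,cv2.MORPH_OPEN,np.ones((5,5)))
for c in cv2.findContours(m,0,2)[0]:
    if cv2.contourArea(c)>300:
        (x,y),r=cv2.minEnclosingCircle(c);P=ray(f,c.reshape(-1,2),14);print((x,y,r),cv2.contourArea(c),cv2.minEnclosingCircle(P[:,:2].astype(np.float32)))
s=sense();print(s["clock"],s["eef_pos"],s["tcp_rot"],s["contact_force"],-np.array(f["R"]).T@np.array(f["t"]))
E
```

```text
(246.5, 182.0, 19.9061279296875) 1141.0 ((596.31787109375, 206.67381286621094), 23.792192459106445)
1.7 [587.53397478 216.49532155 198.57114072] [-3.14110549e+00 -1.46241272e-03  2.93795215e+00] [-0.37255303 -0.30068845  0.65911801] [511.0347753  232.10424329 333.13716777]
```

View pics/w2.png

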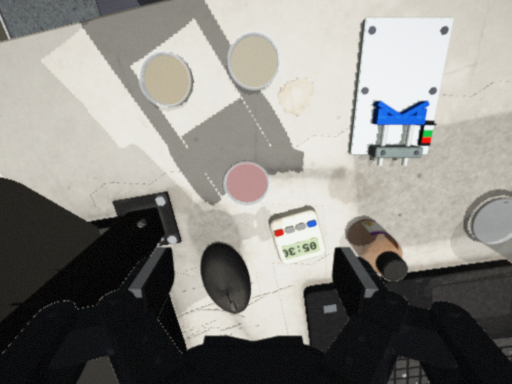

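The wrist view shows the pink dish at (246,182), giving (596.4,206.6) at lid height, which agrees with the top view. The stage plate corners are at about (366,17), (452,17), (435,155) and (352,155). The analyser foot is at (155,215).

```bash
python3 - <<'E'
from h import *
f=np.load("w2.npy",allow_pickle=True).item()
print(ray(f,[[175,240],[165,195],[190,335]],0).round(0))
h=cv2.cvtColor(f["img"],cv2.COLOR_RGB2HSV)
print(h[60,400],h[60,345],h[60,460])
m=cv2.inRange(h,(0,0,200),(180,14,255));M=0*m;M[5:170,335:470]=m[5:170,335:470];M=cv2.morphologyEx(M,cv2.MORPH_CLOSE,np.ones((9,9)))
c=max(cv2.findContours(M,0,2)[0],key=cv2.contourArea);q=cv2.approxPolyDP(c,8,True).reshape(-1,2);print(q.tolist())
P=ray(f,[[366,17],[452,17],[435,155],[352,155]],10);print(P.round(1),P.mean(0))
for A in (q,): print(ray(f,A,10).round(1).tolist())
g=cv2.inRange(h,(45,100,60),(85,255,255));M=0*g;M[100:170,400:460]=g[100:170,400:460];y,x=M.nonzero();print(len(x),ray(f,[[x.mean(),y.mean()]],16.5))
E
```

```text
[[658.  96.   0.]
 [595. 101.   0.]
 [816.  72.   0.]]
[ 98   4 242] [ 25  12 229] [ 22  18 216]
[[336, 5], [335, 162], [351, 163], [368, 143], [417, 144], [419, 128], [445, 121], [435, 120], [439, 94], [456, 91], [454, 109], [469, 89], [469, 48], [450, 48], [463, 26], [427, 7], [416, 16], [416, 5], [390, 15], [391, 5]]
[[452.1 361.4  10. ]
 [469.9 446.6  10. ]
 [609.6 429.1  10. ]
 [589.8 334.1  10. ]] [530.37457422 392.79439835  10.        ]
[[435.5, 332.8, 10.0], [594.1, 313.7, 10.0], [599.1, 332.1, 10.0], [579.7, 353.5, 10.0], [592.4, 408.8, 10.0], [574.5, 411.5, 10.0], [572.7, 440.3, 10.0], [569.3, 429.3, 10.0], [542.1, 433.7, 10.0], [542.7, 451.8, 10.0], [561.5, 450.0, 10.0], [543.5, 465.6, 10.0], [502.4, 464.3, 10.0], [498.3, 444.9, 10.0], [480.4, 457.7, 10.0], [455.9, 421.9, 10.0], [461.6, 410.9, 10.0], [451.9, 411.2, 10.0], [455.3, 385.3, 10.0], [446.7, 386.7, 10.0]]
66 [[580.56279832 416.26534226  16.5       ]]
```

>>> step_arm:
  motion:
    - {"claw":68,"delta_pos":[-2,-1.5,25],"turn":0}
    - {"claw":68,"delta_pos":[-2,-1.5,30],"turn":0}
    - {"claw":68,"delta_pos":[-2,-1.5,30],"turn":0}
    - {"claw":68,"delta_pos":[-2,-1.5,30],"turn":0}
    - {"claw":68,"delta_pos":[-2.5,-1.5,25],"turn":0}
    - {"claw":68,"delta_pos":[0,0,18],"turn":0}
    - {"claw":68,"delta_pos":[0,0,0],"turn":0}
    - {"claw":68,"delta_pos":[0,0,0],"turn":0}

```text
clock: 2.37
eef_pos: [595.1, 208.6, 40.9]
tcp_rot: [-3.141, -0.002, 2.941]
contact_force: [-0.3, 0.1, -0.2]
opening: 0.797
grasp_force: 0.0
```

>>> step_arm:
  motion:
    - {"claw":68,"delta_pos":[-1.5,-1.5,12],"turn":0}
    - {"claw":68,"delta_pos":[0,0,12],"turn":0}
    - {"claw":68,"delta_pos":[0,0,5],"turn":0}
    - {"claw":68,"delta_pos":[0,0,0],"turn":0}
    - {"claw":68,"delta_pos":[0,0,0],"turn":0}

```text
clock: 2.78
eef_pos: [597.4, 205.8, 12.1]
tcp_rot: [-3.141, -0.001, 2.94]
contact_force: [0.6, 0.3, -0.2]
opening: 0.796
grasp_force: 0.0
```

```bash
python3 - <<'E'
from h import *
f=grab_frame("wrist");save({"img":f["img"]},"w3.png")
s=sense();print(s["clock"],s["eef_pos"],s["contact_force"],s["opening"])
E
```

```text
2.8333 [597.80439219 205.91389542  12.46964296] [-0.02763556  0.39295473  0.16046494] 0.8007477261329026
```

View pics/w3.png

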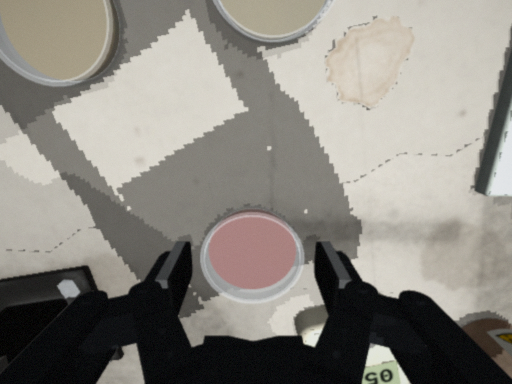

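The dish (centre about (253,252)) sits midway between the fingers, whose inner edges are at columns 190 and 316. Next I narrow the fingers a little and feel for the bench.

>>> step_arm:
  motion:
    - {"claw":59,"delta_pos":[0,0,0],"turn":0}
    - {"claw":59,"delta_pos":[0,0,1.5],"turn":0}
    - {"claw":59,"delta_pos":[0,0,1.5],"turn":0}
    - {"claw":59,"delta_pos":[0,0,0],"turn":0}
    - {"claw":59,"delta_pos":[0,0,0],"turn":0}

```text
clock: 3.25
eef_pos: [597.7, 205.9, 9.3]
tcp_rot: [-3.142, -0.0, 2.94]
contact_force: [-0.1, -0.5, -0.3]
opening: 0.691
grasp_force: 0.0
```

>>> step_arm:
  motion:
    - {"claw":59,"delta_pos":[0,0,1],"turn":0}
    - {"claw":59,"delta_pos":[0,0,1],"turn":0}
    - {"claw":59,"delta_pos":[0,0,0],"turn":0}

```text
clock: 3.5
eef_pos: [597.6, 205.9, 7.1]
tcp_rot: [-3.141, -0.0, 2.94]
contact_force: [-0.4, 0.5, 0.2]
opening: 0.689
grasp_force: 0.0
```

>>> step_arm:
  motion:
    - {"claw":59,"delta_pos":[0,0,1],"turn":0}
    - {"claw":59,"delta_pos":[0,0,0],"turn":0}

```text
clock: 3.67
eef_pos: [597.6, 205.9, 6.1]
tcp_rot: [-3.141, -0.0, 2.94]
contact_force: [-0.6, 0.3, -0.2]
opening: 0.693
grasp_force: 0.0
```

>>> step_arm:
  motion:
    - {"claw":59,"delta_pos":[0,0,1],"turn":0}
    - {"claw":59,"delta_pos":[0,0,0],"turn":0}

```text
clock: 3.83
eef_pos: [597.6, 205.9, 5.1]
tcp_rot: [-3.142, -0.0, 2.94]
contact_force: [-0.3, 1.1, -0.4]
opening: 0.695
grasp_force: 0.0
```

>>> step_arm:
  motion:
    - {"claw":59,"delta_pos":[0,0,1],"turn":0}
    - {"claw":59,"delta_pos":[0,0,0],"turn":0}

```text
clock: 4.0
eef_pos: [597.6, 205.9, 4.1]
tcp_rot: [-3.142, -0.0, 2.94]
contact_force: [-0.6, -0.4, -0.5]
opening: 0.691
grasp_force: 0.0
```

>>> step_arm:
  motion:
    - {"claw":59,"delta_pos":[0,0,-2],"turn":0}
    - {"claw":50,"delta_pos":[0,0,0],"turn":0}
    - {"claw":45,"delta_pos":[0,0,0],"turn":0}
    - {"claw":45,"delta_pos":[0,0,0],"turn":0}
    - {"claw":45,"delta_pos":[0,0,0],"turn":0}
    - {"claw":45,"delta_pos":[0,0,0],"turn":0}
  force: 40

```text
clock: 4.5
eef_pos: [597.8, 205.9, 7.0]
tcp_rot: [3.141, 0.0, 2.94]
contact_force: [-0.3, -1.2, 5.8]
opening: 0.6
grasp_force: 41.3
```

>>> step_arm:
  motion:
    - {"claw":45,"delta_pos":[0,0,-5],"turn":0}
    - {"claw":45,"delta_pos":[0,0,-15],"turn":0}
    - {"claw":45,"delta_pos":[0,0,-25],"turn":0}
    - {"claw":45,"delta_pos":[0,0,-25],"turn":0}
    - {"claw":45,"delta_pos":[0,0,-10],"turn":0}
    - {"claw":45,"delta_pos":[0,0,0],"turn":0}

```text
clock: 5.0
eef_pos: [599.5, 206.5, 89.2]
tcp_rot: [3.139, 0.004, 2.94]
contact_force: [0.5, 0.2, -0.4]
opening: 0.602
grasp_force: 41.7
```

```bash
python3 - <<'E'
from h import *
f=grab_frame("wrist");save(f,"w4.png");np.save("w4.npy",f,allow_pickle=True)
h=cv2.cvtColor(f["img"],cv2.COLOR_RGB2HSV);m=cv2.inRange(h,(0,40,80),(9,255,255))|cv2.inRange(h,(160,40,80),(180,255,255))
m=cv2.morphologyEx(m,cv2.MORPH_OPEN,np.ones((5,5)))
s=sense();z=s["eef_pos"][2]
for c in cv2.findContours(m,0,2)[0]:
    if cv2.contourArea(c)>300:
        P=ray(f,c.reshape(-1,2),z-6+14);C=cv2.minEnclosingCircle(P[:,:2].astype(np.float32));print(C,cv2.boundingRect(c), rot(s).T@(np.array([*C[0],z])-s["eef_pos"]))
X=np.array([529,390,10])+np.array([[np.cos(.202),-np.sin(.202),0]])*np.array([[-36.]])
print(s["eef_pos"],s["tcp_rot"],X,delta(s,[*X[0,:2],z]))
E
```

```text
((599.2658081054688, 208.3426513671875), 25.318275451660156) (208, 221, 91, 73) [-0.34407813  2.30173559  0.00375462]
[598.46741862 206.15656701  87.40659554] [3.14029743e+00 2.24760976e-03 2.93981640e+00] [[493.73197794 397.22264635  10.        ]] [ 1.409e+02  1.662e+02 -1.000e-01]
```

View pics/w4.png

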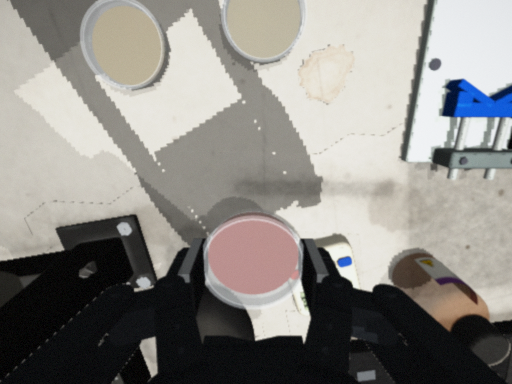

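The dish is held level between the pads (ellipse centred at (253,257)). The fingertips brushed the bench while closing, so they are flush with its underside. Carrying it to the plate.

>>> step_arm:
  motion:
    - {"claw":45,"delta_pos":[10,12,0],"turn":0}
    - {"claw":45,"delta_pos":[17,21,0],"turn":0}
    - {"claw":45,"delta_pos":[21,26,0],"turn":0}
    - {"claw":45,"delta_pos":[22,27,0],"turn":0}
    - {"claw":45,"delta_pos":[22,27,0],"turn":0}
    - {"claw":45,"delta_pos":[20,25,0],"turn":0}
    - {"claw":45,"delta_pos":[15,18,0],"turn":0}
    - {"claw":45,"delta_pos":[8,10,0],"turn":0}

```text
clock: 5.72
eef_pos: [495.8, 397.8, 84.4]
tcp_rot: [-3.14, -0.002, 2.942]
contact_force: [-0.3, 0.3, 0.3]
opening: 0.602
grasp_force: 41.7
```

>>> step_arm:
  motion:
    - {"claw":45,"delta_pos":[0,0,10],"turn":0}
    - {"claw":45,"delta_pos":[0,0,20],"turn":0}
    - {"claw":45,"delta_pos":[0,0,12],"turn":0}
    - {"claw":45,"delta_pos":[0,0,0],"turn":0}
    - {"claw":45,"delta_pos":[0,0,0],"turn":0}

```text
clock: 6.13
eef_pos: [498.2, 394.1, 42.8]
tcp_rot: [-3.139, -0.002, 2.939]
contact_force: [-0.2, 0.9, 0.2]
opening: 0.604
grasp_force: 41.7
```

```bash
python3 - <<'E'
from h import *
f=grab_frame("wrist");save(f,"w5.png");np.save("w5.npy",f,allow_pickle=True)
h=cv2.cvtColor(f["img"],cv2.COLOR_RGB2HSV)
s=sense();z=s["eef_pos"][2]
m=cv2.inRange(h,(100,120,60),(125,255,255));y,x=m.nonzero();print("blue px",len(x),x.min(),x.max(),y.min(),y.max())
X=np.array([529,390])-36*np.array([np.cos(.202),-np.sin(.202)])
print(s["clock"],s["eef_pos"],s["tcp_rot"],s["contact_force"],X,delta(s,[*X,17]))
c,sn=np.cos(.202),np.sin(.202);d=s["eef_pos"][:2]-[529,390];print("stage xy of tcp",c*d[0]-sn*d[1],sn*d[0]+c*d[1])
E
```

```text
blue px 1764 216 296 294 328
6.1833 [498.88518079 394.69176666  43.79299039] [-3.14061003e+00 -7.44918745e-04  2.93877902e+00] [-0.74028023 -0.30892149 -0.48905055] [493.73197794 397.22264635] [ 5.5  1.5 26.8]
stage xy of tcp -30.443807764244582 -1.4455377506596685
```

View pics/w5.png

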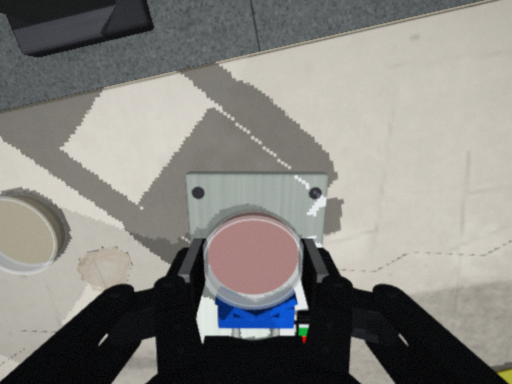

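The dish is over the free part of the plate, at (253,257). The plate's front edge runs (187,173)–(327,173), the front screws are at (198,193) and (316,193), and the blue V spans columns 216–296. Next I check alignment in the tool frame.

```bash
python3 - <<'E'
from h import *
f=np.load("w5.npy",allow_pickle=True).item();s=sense();R=rot(s)
h=cv2.cvtColor(f["img"],cv2.COLOR_RGB2HSV)
def tool(uv,z): return ((ray(f,uv,z)-s["eef_pos"])@R)[:,:2].round(1)
m=cv2.inRange(h,(0,40,80),(9,255,255));m=cv2.morphologyEx(m[200:310,190:320],cv2.MORPH_OPEN,np.ones((5,5)))
c=max(cv2.findContours(m,0,2)[0],key=cv2.contourArea).reshape(-1,2)+[190,200]
P=ray(f,c,s["eef_pos"][2]+7);C=cv2.minEnclosingCircle(P[:,:2].astype(np.float32));print("dish",(R.T@(np.array([*C[0],s["eef_pos"][2]])-s["eef_pos"]))[:2],C[1])
for x0 in(185,303):
    r=h[183:203,x0:x0+26,2];y,x=(r<90).nonzero();print("screw",x.mean()+x0,y.mean()+183,tool([[x.mean()+x0,y.mean()+183]],10))
print("edge",tool([[187,173],[327,173]],10))
b=cv2.inRange(h,(100,120,60),(125,255,255))
print("blue",tool([[216,310],[296,310]],25))
E
```

```text
dish [ 4.66389339 -0.24339009] 23.192110061645508
screw 197.6846846846847 192.34234234234233 [[ 26.7 -35.1]]
screw 314.33734939759034 192.57831325301206 [[26.6 38.8]]
edge [[ 39.3 -40.9]
 [ 39.3  45.8]]
blue [[-51.  -24.8]
 [-50.9  28.7]]
```

>>> step_arm:
  motion:
    - {"claw":45,"delta_pos":[0,1.8,8],"turn":0}
    - {"claw":45,"delta_pos":[0,0,10],"turn":0}
    - {"claw":45,"delta_pos":[0,0,5],"turn":0}
    - {"claw":45,"delta_pos":[0,0,1],"turn":0}
    - {"claw":45,"delta_pos":[0,0,0],"turn":0}
    - {"claw":45,"delta_pos":[0,0,0],"turn":0}

```text
clock: 6.68
eef_pos: [499.1, 397.4, 20.2]
tcp_rot: [-3.142, -0.0, 2.94]
contact_force: [-0.2, -0.1, 0.0]
opening: 0.604
grasp_force: 41.7
```

>>> step_arm:
  motion:
    - {"claw":45,"delta_pos":[0,0,1],"turn":0}
    - {"claw":45,"delta_pos":[0,0,0],"turn":0}

```text
clock: 6.85
eef_pos: [499.2, 397.5, 19.5]
tcp_rot: [3.141, 0.0, 2.94]
contact_force: [-0.5, 0.1, -0.2]
opening: 0.599
grasp_force: 41.7
```

>>> step_arm:
  motion:
    - {"claw":45,"delta_pos":[0,0,0.5],"turn":0}
    - {"claw":45,"delta_pos":[0,0,0],"turn":0}

```text
clock: 7.02
eef_pos: [499.1, 397.4, 18.9]
tcp_rot: [3.141, 0.0, 2.94]
contact_force: [-0.3, 0.4, -0.2]
opening: 0.601
grasp_force: 41.7
```

>>> step_arm:
  motion:
    - {"claw":45,"delta_pos":[0,0,1],"turn":0}
    - {"claw":45,"delta_pos":[0,0,0],"turn":0}

```text
clock: 7.18
eef_pos: [499.0, 397.3, 17.7]
tcp_rot: [-3.141, -0.0, 2.94]
contact_force: [0.1, -0.3, -0.1]
opening: 0.603
grasp_force: 41.7
```

>>> step_arm:
  motion:
    - {"claw":45,"delta_pos":[0,0,0.5],"turn":0}
    - {"claw":45,"delta_pos":[0,0,0],"turn":0}

```text
clock: 7.35
eef_pos: [499.0, 397.3, 17.2]
tcp_rot: [-3.141, -0.0, 2.94]
contact_force: [-0.8, 0.1, -0.0]
opening: 0.599
grasp_force: 41.7
```

>>> step_arm:
  motion:
    - {"claw":45,"delta_pos":[0,0,0.5],"turn":0}
    - {"claw":45,"delta_pos":[0,0,0],"turn":0}

```text
clock: 7.52
eef_pos: [499.1, 397.4, 17.0]
tcp_rot: [3.142, 0.0, 2.94]
contact_force: [-0.2, 0.3, 2.0]
opening: 0.599
grasp_force: 42.1
```

>>> step_arm:
  motion:
    - {"claw":60,"delta_pos":[0,0,0],"turn":0}
    - {"claw":60,"delta_pos":[0,0,0],"turn":0}
    - {"claw":60,"delta_pos":[0,0,-1],"turn":0}
    - {"claw":60,"delta_pos":[0,0,-1],"turn":0}
    - {"claw":45,"delta_pos":[0,0,0],"turn":0}
    - {"claw":45,"delta_pos":[0,0,0],"turn":0}
    - {"claw":45,"delta_pos":[0,0,0],"turn":0}
    - {"claw":45,"delta_pos":[0,0,0],"turn":0}
  force: 40

```text
clock: 8.18
eef_pos: [499.2, 397.4, 19.4]
tcp_rot: [3.141, 0.0, 2.94]
contact_force: [-2.0, -1.1, 6.2]
opening: 0.595
grasp_force: 41.0
```

>>> step_arm:
  motion:
    - {"claw":45,"delta_pos":[0,0,0],"turn":0}
    - {"claw":45,"delta_pos":[0,0,0],"turn":0}

```text
clock: 8.35
eef_pos: [499.2, 397.4, 19.4]
tcp_rot: [3.141, 0.0, 2.94]
contact_force: [-1.3, -1.1, 4.5]
opening: 0.598
grasp_force: 41.0
```

>>> step_arm:
  motion:
    - {"claw":45,"delta_pos":[-3,0,0],"turn":0}
    - {"claw":45,"delta_pos":[-4,0,0],"turn":0}
    - {"claw":45,"delta_pos":[-4,0,0],"turn":0}
    - {"claw":45,"delta_pos":[-4,0,0],"turn":0}
    - {"claw":45,"delta_pos":[-3,0,0],"turn":0}
    - {"claw":45,"delta_pos":[0,0,0],"turn":0}

```text
clock: 8.85
eef_pos: [517.1, 394.0, 19.4]
tcp_rot: [3.141, 0.0, 2.94]
contact_force: [-0.7, 0.1, 5.1]
opening: 0.599
grasp_force: 41.3
```

>>> step_arm:
  motion:
    - {"claw":45,"delta_pos":[-2,0,0],"turn":0}
    - {"claw":45,"delta_pos":[0,0,0],"turn":0}
    - {"claw":45,"delta_pos":[0,0,0],"turn":0}

```text
clock: 9.1
eef_pos: [518.6, 393.6, 19.4]
tcp_rot: [3.141, -0.0, 2.94]
contact_force: [-1.5, 0.3, 5.3]
opening: 0.597
grasp_force: 41.4
```

>>> step_arm:
  motion:
    - {"claw":45,"delta_pos":[-2,0,0],"turn":0}
    - {"claw":45,"delta_pos":[0,0,0],"turn":0}
    - {"claw":45,"delta_pos":[0,0,0],"turn":0}

```text
clock: 9.35
eef_pos: [520.4, 393.2, 19.4]
tcp_rot: [3.141, -0.0, 2.94]
contact_force: [-2.6, 0.5, 6.3]
opening: 0.602
grasp_force: 41.4
```

>>> step_arm:
  motion:
    - {"claw":45,"delta_pos":[-2,0,0],"turn":0}
    - {"claw":45,"delta_pos":[0,0,0],"turn":0}
    - {"claw":45,"delta_pos":[0,0,0],"turn":0}

```text
clock: 9.6
eef_pos: [522.3, 392.8, 19.4]
tcp_rot: [3.141, -0.0, 2.94]
contact_force: [-3.9, 0.3, 7.0]
opening: 0.594
grasp_force: 41.4
```

>>> step_arm:
  motion:
    - {"claw":45,"delta_pos":[-2,0,0],"turn":0}
    - {"claw":45,"delta_pos":[0,0,0],"turn":0}
    - {"claw":45,"delta_pos":[0,0,0],"turn":0}

```text
clock: 9.85
eef_pos: [523.9, 392.5, 19.4]
tcp_rot: [3.141, -0.001, 2.94]
contact_force: [-5.2, 0.5, 8.3]
opening: 0.599
grasp_force: 41.4
```

>>> step_arm:
  motion:
    - {"claw":45,"delta_pos":[-2,0,0],"turn":0}
    - {"claw":45,"delta_pos":[0,0,0],"turn":0}
    - {"claw":45,"delta_pos":[0,0,0],"turn":0}

```text
clock: 10.1
eef_pos: [525.6, 392.1, 19.4]
tcp_rot: [-3.141, -0.001, 2.94]
contact_force: [-6.1, 1.1, 9.0]
opening: 0.599
grasp_force: 41.5
```

```bash
python3 - <<'E'
from h import *
s=sense();print(s["clock"],s["eef_pos"],s["contact_force"])
o=[]
c,sn=np.cos(.202),np.sin(.202)
for n in("top","side","wrist"):
    f=grab_frame(n);np.save("p_"+n+".npy",f,allow_pickle=True)
    W=lambda x,y,z:[529+c*x+sn*y,390-sn*x+c*y,z]
    u=proj(f,[W(45,36,16.5),W(0,0,20)]).round(0);print(n,u)
    x,y=u[0].astype(int);k={"top":24,"side":24,"wrist":36}[n]
    p=cv2.copyMakeBorder(f["img"],60,60,60,60,0)[y-k+60:y+k+60,x-k+60:x+k+60]
    o.append(cv2.resize(p,(264,264),interpolation=cv2.INTER_CUBIC))
save({"img":np.hstack(o)},"p1.png")
E
```

```text
10.1 [525.56325002 392.098498    19.39136832] [-6.12255039  1.13832452  9.00999526]
top [[212. 200.]
 [220. 217.]]
side [[233. 204.]
 [216. 214.]]
wrist [[308. 323.]
 [249. 262.]]
```

View pics/p1.png

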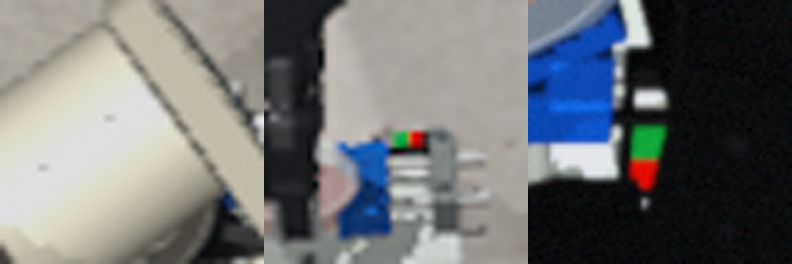

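In the wrist crop the pointer's dark bar stands at the white/green border, with green below it (rows 125–160 of the crop). The side crop shows green and red uncovered. A little more travel is needed.

>>> step_arm:
  motion:
    - {"claw":45,"delta_pos":[-2,0,-0.2],"turn":0}
    - {"claw":45,"delta_pos":[0,0,0],"turn":0}
    - {"claw":45,"delta_pos":[0,0,0],"turn":0}

```text
clock: 10.5
eef_pos: [527.4, 391.6, 19.4]
tcp_rot: [-3.141, -0.002, 2.94]
contact_force: [-6.4, 1.4, 8.0]
opening: 0.598
grasp_force: 41.4
```

>>> step_arm:
  motion:
    - {"claw":45,"delta_pos":[-2,0,-0.2],"turn":0}
    - {"claw":45,"delta_pos":[0,0,0],"turn":0}
    - {"claw":45,"delta_pos":[0,0,0],"turn":0}
    - {"claw":45,"delta_pos":[0,0,0],"turn":0}

```text
clock: 10.83
eef_pos: [529.2, 391.1, 19.4]
tcp_rot: [-3.141, -0.002, 2.94]
contact_force: [-6.0, 0.9, 6.5]
opening: 0.599
grasp_force: 41.3
```

```bash
python3 - <<'E'
from h import *
s=sense();print(s["clock"],s["eef_pos"],s["contact_force"],s["wrist_torque"])
f=grab_frame("wrist");np.save("p2.npy",f,allow_pickle=True)
a=cv2.resize(f["img"][200:360,180:340],(480,480),interpolation=cv2.INTER_CUBIC)
b=cv2.resize(f["img"][285:340,290:325],(305,480),interpolation=cv2.INTER_NEAREST)
save({"img":np.hstack([a,b])},"p2.png")
E
```

```text
10.8333 [529.16365243 391.10656632  19.39594735] [-6.00635989  0.94744514  6.52659152] [0.27805307 1.01713366 0.00678125]
```

View pics/p2.png

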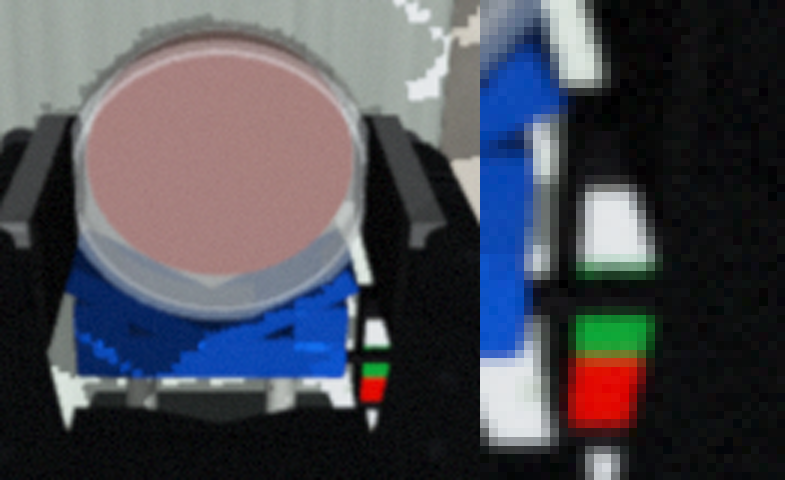

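The pointer now stands inside the green, with green on both sides of it: green rows 262–355 and pointer rows 278–315 in the right crop. The dish is seated in both cheeks. I want to see whether the dish slipped in the grip and how much parallax affects the pointer reading.

```bash
python3 - <<'E'
from h import *
c0,sn=np.cos(.202),np.sin(.202);W=lambda x,y,z:[529+c0*x+sn*y,390-sn*x+c0*y,z]
for n in("w5","p_wrist","p2"):
    f=np.load(n+".npy",allow_pickle=True).item();h=cv2.cvtColor(f["img"],cv2.COLOR_RGB2HSV)
    m=cv2.inRange(h,(0,40,80),(9,255,255));m[:200]=0;m[310:]=0;m[:,:180]=0;m[:,330:]=0
    m=cv2.morphologyEx(m,cv2.MORPH_OPEN,np.ones((5,5)))
    c=max(cv2.findContours(m,0,2)[0],key=cv2.contourArea);print(n,"pink",cv2.fitEllipse(c),cv2.boundingRect(c))
    b=cv2.inRange(h,(100,120,60),(125,255,255));y,x=b.nonzero();print(" blue",x.min(),x.max(),y.min(),y.max())
f=np.load("p2.npy",allow_pickle=True).item()
print("expected green edges/white start",proj(f,[W(x,36,16.5) for x in(35,41,45,49,55)]).round(1).tolist())
for z in (6.5,8,10): print("pointer at travel 6,8,10,12 z",z,(proj(f,[W(35+t,36,10+z) for t in(6,8,10,12)])[:,1]).round(1))
print("observed green rows",285+262*55/480,285+355*55/480,"ptr",285+278*55/480,285+315*55/480)
E
```

```text
w5 pink ((253.57054138183594, 254.97564697265625), (68.42652893066406, 89.28850555419922), 92.78462219238281) (208, 221, 90, 73)
 blue 216 296 294 328
p_wrist pink ((254.09156799316406, 252.37095642089844), (66.9022445678711, 85.3719482421875), 90.94670867919922) (209, 218, 88, 73)
 blue 202 298 283 326
p2 pink ((253.4302520751953, 253.54605102539062), (68.3871841430664, 85.78685760498047), 88.72496032714844) (210, 220, 87, 71)
 blue 202 299 283 325
expected green edges/white start [[310.0, 305.0], [309.4, 313.2], [309.0, 318.5], [308.6, 323.8], [308.0, 331.6]]
pointer at travel 6,8,10,12 z 6.5 [313.2 315.9 318.5 321.2]
pointer at travel 6,8,10,12 z 8 [315.  317.7 320.4 323. ]
pointer at travel 6,8,10,12 z 10 [317.4 320.1 322.8 325.5]
observed green rows 315.0208333333333 325.6770833333333 ptr 316.8541666666667 321.09375
```

>>> step_arm:
  motion:
    - {"claw":45,"delta_pos":[-1,0,0],"turn":0}
    - {"claw":45,"delta_pos":[-0.8,0,0],"turn":0}
    - {"claw":45,"delta_pos":[0,0,0],"turn":0}
    - {"claw":45,"delta_pos":[0,0,0],"turn":0}
    - {"claw":45,"delta_pos":[0,0,0],"turn":0}

```text
clock: 11.3
eef_pos: [530.4, 390.8, 19.4]
tcp_rot: [-3.141, -0.003, 2.94]
contact_force: [-8.4, 2.0, 6.7]
opening: 0.6
grasp_force: 41.4
```

>>> step_arm:
  motion:
    - {"claw":45,"delta_pos":[0,0,0],"turn":0}
    - {"claw":45,"delta_pos":[0,0,0],"turn":0}
    - {"claw":45,"delta_pos":[0,0,0],"turn":0}
    - {"claw":45,"delta_pos":[0,0,0],"turn":0}
    - {"claw":45,"delta_pos":[0,0,0],"turn":0}
    - {"claw":45,"delta_pos":[0,0,0],"turn":0}

```text
clock: 11.8
eef_pos: [530.4, 390.8, 19.4]
tcp_rot: [-3.141, -0.003, 2.94]
contact_force: [-9.0, 2.1, 7.2]
opening: 0.596
grasp_force: 41.4
```

```bash
python3 - <<'E'
from h import *
f=grab_frame("wrist");h=cv2.cvtColor(f["img"],cv2.COLOR_RGB2HSV)
for col in(307,308,309): print(col,[(r,tuple(f["img"][r,col].tolist())) for r in range(308,334)])
m=cv2.inRange(h,(0,40,80),(9,255,255));m[:200]=0;m[310:]=0;m[:,:180]=0;m[:,330:]=0
c=max(cv2.findContours(cv2.morphologyEx(m,cv2.MORPH_OPEN,np.ones((5,5))),0,2)[0],key=cv2.contourArea);print(cv2.fitEllipse(c))
b=cv2.inRange(h,(100,120,60),(125,255,255));y,x=b.nonzero();print(" blue",x.min(),x.max(),y.min(),y.max())
E
```

```text
307 [(308, (173, 177, 181)), (309, (205, 208, 213)), (310, (220, 223, 226)), (311, (225, 227, 230)), (312, (217, 223, 225)), (313, (149, 175, 160)), (314, (50, 115, 65)), (315, (0, 83, 24)), (316, (9, 50, 17)), (317, (11, 18, 15)), (318, (12, 16, 17)), (319, (17, 17, 19)), (320, (20, 47, 28)), (321, (14, 131, 44)), (322, (14, 164, 54)), (323, (61, 161, 54)), (324, (182, 96, 29)), (325, (220, 29, 4)), (326, (221, 16, 6)), (327, (206, 15, 5)), (328, (192, 14, 4)), (329, (166, 11, 9)), (330, (144, 12, 9)), (331, (103, 14, 11)), (332, (48, 15, 17)), (333, (17, 13, 16))]
308 [(308, (79, 82, 84)), (309, (120, 124, 128)), (310, (147, 151, 154)), (311, (163, 167, 171)), (312, (175, 184, 185)), (313, (128, 172, 142)), (314, (50, 148, 73)), (315, (12, 125, 43)), (316, (4, 69, 20)), (317, (6, 17, 3)), (318, (17, 13, 19)), (319, (17, 17, 16)), (320, (21, 43, 25)), (321, (16, 126, 42)), (322, (17, 157, 53)), (323, (49, 144, 48)), (324, (154, 85, 30)), (325, (163, 24, 9)), (326, (149, 17, 15)), (327, (122, 15, 14)), (328, (108, 14, 15)), (329, (77, 15, 10)), (330, (48, 14, 12)), (331, (31, 15, 18)), (332, (14, 9, 15)), (333, (11, 10, 13))]
309 [(308, (19, 21, 23)), (309, (34, 34, 33)), (310, (47, 51, 51)), (311, (70, 72, 76)), (312, (90, 96, 95)), (313, (67, 106, 79)), (314, (35, 114, 54)), (315, (11, 100, 32)), (316, (0, 55, 16)), (317, (9, 17, 12)), (318, (14, 15, 15)), (319, (13, 13, 15)), (320, (14, 28, 21)), (321, (19, 86, 34)), (322, (16, 96, 35)), (323, (29, 83, 32)), (324, (83, 50, 26)), (325, (71, 11, 10)), (326, (48, 14, 13)), (327, (36, 12, 18)), (328, (32, 13, 16)), (329, (23, 10, 16)), (330, (10, 12, 15)), (331, (11, 12, 15)), (332, (9, 13, 15)), (333, (13, 14, 15))]
((253.0647735595703, 254.25967407226562), (62.19053649902344, 86.94354248046875), 94.9959716796875)
 blue 202 299 283 325
```

```bash
python3 -c "
from rig import *
s=sense();print(s['clock'],s['eef_pos'],s['contact_force'],s['grasp_force'])
print(sign_off())"
```

```text
11.85 [530.35086911 390.82401944  19.40138968] [-7.97517155  1.88271374  7.1404356 ] 41.44609093666077
the job is handed in; nothing more can be done
None
```

The pink dish is flat on the stage and held pressed squarely into the V, with the pointer in the green at about 8–10 mm of stop travel; I handed the job in at 11.85 s and the cream dishes, timer and bottle were never approached.

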